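# Hook a tote of ink pots forward out of a deep studio shelf

### The arm

A 7-joint arm with a two-finger parallel gripper is mounted at the origin on the work surface. World frame = base frame: x ahead of the robot, y to its left, z up, the work surface at z = 0. Lengths are in m, angles in rad, forces in N, time in s.
With the tool pointing down it reaches from about 0.425 to 0.925 m from the base axis. Payload 6.8 kg.
Tool frame: the origin (TCP) lies midway between the tips of the shut fingers; the grasp point (between the pads) lies manip.hold_point_z behind it (manip.hold_point_z is the distance from the TCP to the grasp point, in m); z points along the fingers, y is the line along which they close (so a half turn about z gives the same grasp; the last joint's range is limited). The gripper opens to 88 mm and grips with 3 to 60 N. Pads are 20 mm wide; open, the fingers measure 115 mm over their backs; the gripper's body (75 mm by 178 mm) begins 61 mm behind the grasp point.
Start: joints at [1.217, 0.477, 0.022, 1.555, -0.011, 1.109, -0.083], TCP at [0.164, -0.655, 0.223] pointing down, gripper open.
Joint ranges: [-2.96, 2.96], [-0.34, 2.1], [-1.41, 1.46], [0.24, 2.44], [-1.37, 4.51], [0.17, 1.92], [-2.96, 2.96]. Speed limits (rad/s): [2.39, 2.39, 3.14, 3.14, 3.14, 3.14, 3.14].

### API

Orientations are given as a unit quaternion [x, y, z, w].
In Python, from rig import get_state, grab_frame, hand_in, manip gives the robot as it stands.
- The arm moves only by the tool jog_arm, never from a script. Its argument "commands" is a list of rows, each a list of 5 numbers: the shift along the tool's x, y, z in units of 2 cm (1.0 is 2 cm), then the turn about the tool's z in units of 5 degrees (1.0 is 5 degrees), then the gripper command: -1 is shut, 1 is fully open, values between are in proportion. A call has 1 to 8 rows; each row shifts and turns the commanded pose from where the row before left it, along the tool's axes as they then stand; what a row does not reach is not made up. A row lasts 1/10 s, in which the tool goes at most 50 mm and 8.59 degrees, less where a joint would pass 70% of its speed; a pose out of reach is approached as far as the arm can. A call with a number of a shift or a turn outside -1 to 1 is refused whole. A call with a gripper value outside its range is refused whole. The fingers move at their own pace and stop on an object; "force" is the grip in N (left out, the last holds). Time passes only in rows, so rows that do not move let the fingers close. It gives the time, the measured TCP pose, the force, the opening and the grip force at its end, in the units of the state.
- get_state(): the state, without advancing time (a new reading comes with each control period).
- grab_frame(name): name is "scene" or "top" or "wrist"; returns a dict with "pixels" (400x640x3 uint8, red, green, blue), "range_z" (400x640 float32, m along the optical axis (not along the pixel's ray), 0 where there is no reading), "intrinsics" (3x3 intrinsics, pixels), "position" and "rotation" of the camera in the world; the wrist camera has in their place "T_tool_cam" (4x4, takes a point from camera to tool coordinates, whose origin is the TCP and whose axes are the flange's). Camera axes: x right, y down, z forward; pixel columns grow to the right and rows downward; lengths in m; the calibration is good to about 2 mm. A picture is of the moment at which its call begins: read the wrist's pose just before it.
- hand_in(): hands the job in; it is judged then, once.
The state is a dict: "clock": time; "qpos": joint angles; "joint_velocities": joint speeds; "joint_torque": joint torques, N m; "tcp_pos": TCP position; "ee_rot": TCP orientation; "contact_force": force on the tool from outside, world axes, zero at the start; "moment": the same for the moment, N m; "width": finger opening in m; "finger_force": force on a finger pad.
Only numpy, scipy, OpenCV 4.12 (cv2) and the standard library are available. Lean on these libraries where they do the work, as an engineer would, in place of code of your own. Each camera call takes 0.05 s, during which the arm holds its last target. There are 200 camera calls.

### The job

Take the pull hook from its black mat, set its blade well down behind the lip of the blue tote deep in the shelf and, only with the hook, gently drag the tote forward until its front presses the orange sprung pad clearly in, without pulling it hard against the end of the pad's travel. Leave the tote resting square against the pad, lay the hook blade down on its mat again, and leave everything else where it stands.

Things in the scene. Friction and masses are not known exactly. Their poses are not given: they have to be found in the camera images.
- shelf: Fixed low shelf. Origin on the table under the middle of its mouth; x points into the shelf, z up. Plywood deck: top at z = 12 mm, x = -80 to 330 mm, 240 mm wide. From x = 58 mm inwards it has corner posts (inner faces y = +-108 mm) and a wire roof (underside z = 175 mm, two jars on it at the back); before that it is open above. Curbs 32 mm high along both sides, inner faces y = +-110 mm
- mouth (a point): Deck top in the middle of the shelf mouth (x = 0, z = 12 mm in the shelf): end of the stopper's travel nearest the robot. The stopper's sprung orange pad (110 mm wide, faces into the shelf) has its free face 0 to 50 mm inside of this point; where differs each time and is not measured: find it by touch (or sight)
- stopper: Sprung stopper on the deck, below 42 mm over the table; origin at point mouth, axes as the shelf's. Dark carriage (stays where it is set) with the orange pad before it. The pad gives 6 mm: 1.2 N to start, 4.8 N fully in, then a hard stop. It counts as clearly pressed above 2.5 N (2.2 mm in) and takes harm above 10 N. Only the tote should press it
- tote: Open blue tote of ink pots, 150 (x) x 170 x 70 mm, 0.45 to 0.8 kg, slides on the deck with a drag of 2 to 6 N. Origin under the middle of its front wall's outer face; x points to its back, z up. The wall ends in a white lip, x = -4 to 6 mm, top at z = 70 mm. Behind it is a free slot from x = 6 to 39 mm, 155 mm wide, 66 mm deep; then the pots, up to z = 50 mm
- lip (a point): Middle of the top of the tote's white front lip (x = 1 mm, z = 70 mm in the tote). At the start the tote's front is 90 to 125 mm inside the shelf mouth
- hook: Pull hook, 0.16 kg, on its mat. Wooden handle 90 (x) x 22 x 34 mm (z); origin under the handle's middle; x points to the blade, z up. A steel rod (10 mm, axis z = 29 mm) runs to the blade at x = 165 mm, a plate 5 (x) x 34 mm reaching down to z = 0; the rod, which rests on the lip, is 24 mm above that edge. It may not load the tote with over 15 N
- blade_tip (a point): Middle of the lower edge of the hook's blade (x = 165 mm, z = 0 in the hook)
- mat: Fixed black rubber mat, 320 (x) x 130 x 4 mm, left or right of the shelf; origin under its centre. The hook lies along it, handle towards the robot, handle middle 60 mm from the mat's centre
- ink_tray: round steel tray, 120 mm across, of seven ink bottles up to 66 mm tall; origin under its centre. Bystander
- gesso_tub: open white plastic tub, 90 mm across, 55 mm tall; origin under its centre. Bystander
- varnish: small clear bottle with a blue cap, 40 mm across, 110 mm tall; origin under its centre. Bystander
- palette_knife: palette knife lying on the table; origin at its middle. Bystander
- eraser: pink eraser, 35 x 22 x 15 mm, lying on the table; origin under its centre. Bystander
- paint_jar: purple jar with a black cap, 52 mm across, 60 mm tall; origin under its centre. Bystander

How it is judged:
By the outcome, as a careful person would: the job done as asked, in the order asked, and still so for the second after the job is handed in, with the robot touching nothing.
It also fails if it takes over 72 s, if anything falls off the work surface, if the arm or the gripper's body presses on something with over 40 N, if the wrist force passes 120 N, or if a joint passes its speed limit or range.

## Working session

There is one attempt and no reset: what is moved stays moved. The work goes in short steps, Python scripts to look and compute and a tool call to move; the robot and the scene stay as the last step left them, time stands still between calls to the robot, and variables do not carry over. Pictures are saved under pics/ and viewed, at most 10 in all, crops included, and the job is handed in when it is done.

Besides the shell and the picture viewer there is one more tool, called after "Emit:" as a command line: name --pt "numbers of a row" for each row, then --argument value for the rest. jog_arm: Moves the arm, as the interface text tells. Its arguments: {"type":"object","properties":{"commands":{"type":"array","items":{"type":"array","items":{"type":"number"}}},"force":{"type":"number"}},"required":["commands"]}

```bash
ls; mkdir -p pics; cat > h.py <<'E'
import numpy as np, cv2
from scipy.spatial.transform import Rotation as R
from rig import get_state, grab_frame, hand_in, manip
def cam(name):
    s=get_state(); f=grab_frame(name)
    if name=="wrist":
        T=np.eye(4); T[:3,:3]=R.from_quat(s["ee_rot"]).as_matrix(); T[:3,3]=s["tcp_pos"]
        T=T@np.array(f["T_tool_cam"]); f["position"]=T[:3,3]; f["rotation"]=T[:3,:3]
    return f
def cloud(f):
    K=np.array(f["intrinsics"]); z=f["range_z"]; v,u=np.mgrid[:z.shape[0],:z.shape[1]]
    p=np.stack([(u-K[0,2])/K[0,0]*z,(v-K[1,2])/K[1,1]*z,z],-1)
    P=p@np.array(f["rotation"]).T+np.array(f["position"]); P[z==0]=np.nan
    return P
def ray(f,u,v,h):
    K=np.array(f["intrinsics"]); d=np.array(f["rotation"])@[(u-K[0,2])/K[0,0],(v-K[1,2])/K[1,1],1]
    o=np.array(f["position"]); return o+d*(h-o[2])/d[2]
def save(f,n): cv2.imwrite("pics/"+n+".png",f["pixels"][...,::-1])
E
python3 - <<'E'
from h import *
s=get_state()
for k,v in s.items(): print(k,np.round(v,4))
print({k:getattr(manip,k) for k in dir(manip) if not k.startswith('_')} if not isinstance(manip,dict) else manip)
for n in("scene","top"):
    f=cam(n); save(f,n); print(n,np.round(f["position"],3),np.round(f["rotation"],3).tolist(),np.round(f["intrinsics"],1).tolist())
a=[cv2.imread(f"pics/{n}.png") for n in("scene","top")]
E
```

```text
pics
clock 0.0
qpos [ 1.2169  0.4778  0.0224  1.5564 -0.0115  1.1092 -0.0831]
joint_velocities [-0.0005  0.     -0.0001  0.001   0.0008  0.0006 -0.002 ]
joint_torque [-1.00000e-04 -5.82836e+01  1.53480e+00 -2.72601e+01 -5.44000e-02
  1.71000e-02  1.00000e-04]
tcp_pos [ 0.1641 -0.6542  0.2217]
ee_rot [ 9.925e-01  1.226e-01 -2.000e-04 -8.000e-04]
contact_force [-0.2445  0.0542 -0.3309]
moment [-0.0148  0.0243  0.0609]
finger_force 0.0
width 0.0878
{'MotionError': <class 'rig.MotionError'>, 'hold_point_z': 0.0187}
scene [0.952 0.533 0.959] [0.272, 0.91, -0.299, -0.098] [[370.7, 0.0, 313.1], [0.0, 370.7, 203.5], [0.0, 0.0, 1.0]]
top [0.426 0.    1.323] [-0.705, 0.707, -0.029, 0.034] [[402.5, 0.0, 312.6], [0.0, 402.5, 201.8], [0.0, 0.0, 1.0]]
```

```bash
python3 - <<'E'
t=open('h.py').read()
t=t.replace('    return f\ndef cloud','    else: f["rotation"]=R.from_quat(f["rotation"]).as_matrix()\n    return f\ndef cloud')
open('h.py','w').write(t)
E
```

```text
(no output)
```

View pics/top.png

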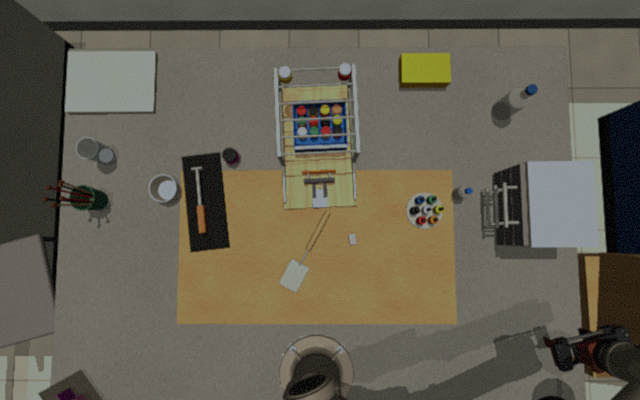

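View pics/scene.png

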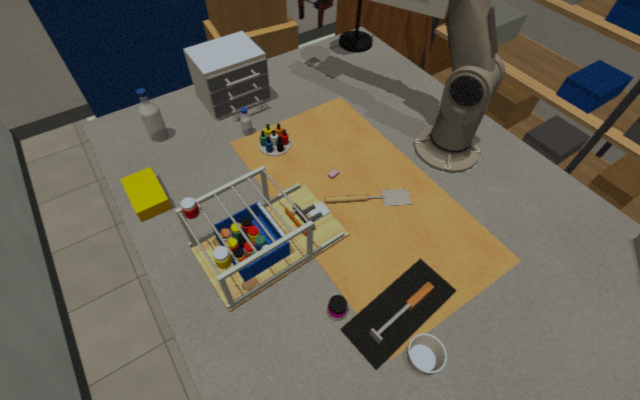

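The top view shows the mat on the left (centre ~(206,202)), with the hook's handle at (201,219) and its blade at (197,169). The shelf mouth is near (320,175) with the orange pad at row 173, and the tote's white lip is at row ~149. The scene view agrees.

```bash
python3 - <<'E'
from h import *
f=cam("top"); P=cloud(f); im=f["pixels"]; hsv=cv2.cvtColor(im,cv2.COLOR_RGB2HSV)
def roi(m,x0,x1,y0,y1):
    o=np.zeros_like(m); o[y0:y1,x0:x1]=m[y0:y1,x0:x1]; return o
def rect(m,h,n):
    m=m.astype(np.uint8); k,l,st,c=cv2.connectedComponentsWithStats(m); i=1+np.argmax(st[1:,4])
    pts=np.argwhere(l==i)[:,::-1]; W=np.array([ray(f,u,v,h)[:2] for u,v in pts],np.float32)
    r=cv2.minAreaRect(W); print(n,len(pts),"cen",np.round(r[0],4),"size",np.round(r[1],4),"ang",round(r[2],2),"mean",W.mean(0).round(4)); return l==i
V=hsv[...,2];S=hsv[...,1];H=hsv[...,0]
# mat: fill with depth
rect(roi(V<45,170,240,140,260),.004,"mat dark")
m=rect(roi((H<15)&(S>150)&(V>90),185,220,195,245),.036,"handle")
Z=P[...,2]
print("handle z",np.nanmedian(Z[m]))
hk=roi((Z>.018)&(V>55),185,215,160,245); rect(hk,.034,"hook all")
rect(roi((H<14)&(S>150)&(V>120),295,345,160,185),.035,"pad")
b=roi((H>105)&(H<125)&(S>120),280,360,95,155); rect(b,.07,"blue")
w=roi((S<60)&(V>120),285,360,140,158)
pts=np.argwhere(w); print("lip px",len(pts)); W=np.array([ray(f,u,v,.082)[:2] for v,u in pts]); print(W.min(0),W.max(0),W.mean(0))
print("z med",np.nanmedian(Z[w]))
# shelf: curb inner faces via depth
for v in (180,190,200):
    row=[(u,round(float(Z[v,u])*1000)) for u in range(276,364)]
    print(v,row[::1][:14],row[-14:])
big=cv2.resize(im[60:260,170:370],(800,800),interpolation=cv2.INTER_CUBIC)[:600]
cv2.imwrite("pics/topc.png",cv2.convertScaleAbs(big[...,::-1],alpha=1.4))
E
```

```text
mat dark 3077 cen [0.5464 0.3636] size [0.3139 0.1244] ang 6.93 mean [0.5447 0.3606]
handle 52 cen [0.4684 0.3632] size [0.0481 0.0128] ang 1.28 mean [0.4675 0.3625]
handle z 0.038254894190064004
hook all 348 cen [0.5492 0.3779] size [0.2129 0.0358] ang 4.4 mean [0.5346 0.3728]
pad 11 cen [ 0.6417 -0.0298] size [0.0291 0.0033] ang 89.79 mean [ 0.6404 -0.0309]
blue 342 cen [ 0.732  -0.0153] size [0.0233 0.1659] ang 2.29 mean [ 0.7317 -0.0164]
lip px 248
[ 0.6864371  -0.13743548] [0.7310634  0.09466719] [ 0.70772309 -0.03409627]
z med 0.08501976549870693Traceback (most recent call last):
  File "<stdin>", line 23, in <module>
ValueError: cannot convert float NaN to integer
```

```bash
python3 - <<'E'
from h import *
f=cam("top"); im=f["pixels"]
big=cv2.resize(im[55:215,265:375],None,fx=3.7,fy=3.7,interpolation=cv2.INTER_CUBIC)
b2=cv2.resize(im[145:260,175:240],None,fx=5,fy=5,interpolation=cv2.INTER_CUBIC)
h=592; c=np.zeros((h,800,3),np.uint8); c[:big.shape[0],:big.shape[1]]=big; c[:b2.shape[0],420:420+b2.shape[1]]=b2
cv2.imwrite("pics/topc.png",cv2.convertScaleAbs(c[...,::-1],alpha=1.5))
E
```

```text
(no output)
```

View pics/topc.png

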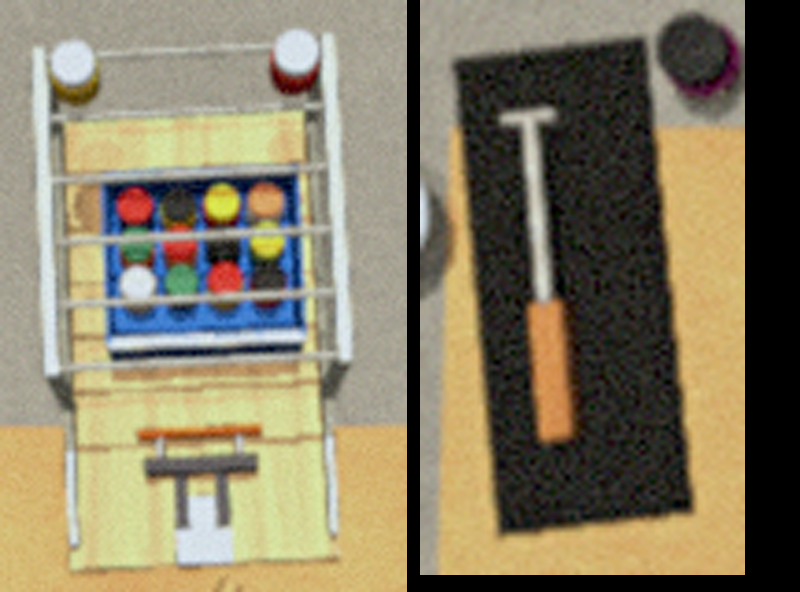

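Emit:
jog_arm --pt "1 -0.2 0 1 1" --pt "1 -0.2 0 0.94 1" --pt "1 0 0 0 1" --pt "1 0 0 0 1" --pt "1 0 0 0 1" --pt "1 0 0 0 1" --pt "1 0 0 0 1" --pt "1 0 0 0 1"

```text
clock: 1.0
tcp_pos: [0.3232, -0.6296, 0.2226]
ee_rot: [0.999, 0.038, -0.0, -0.0]
contact_force: [-0.4, -0.2, -0.5]
width: 0.0876
finger_force: 0.0
```

The crop shows the lip from (294.7,148.2) to (347.2,145.5), the pad edge from (302,172) to (335,171), the deck front from (284.5,209) to (356.4,206.4), and the hook blade at about (196.6,168.4). I'll turn these pixels into positions.

```bash
python3 - <<'E'
from h import *
f=cam("top")
def seg(n,a,b,h):
    p,q=ray(f,*a,h)[:2],ray(f,*b,h)[:2]; d=p-q
    print(n,p.round(4),q.round(4),"mid",((p+q)/2).round(4),"len",np.linalg.norm(d).round(4),"heading",np.degrees(np.arctan2(-d[0],d[1])).round(2))
seg("lip",(294.7,148.2),(347.2,145.5),.082)
seg("deck",(284.5,209.1),(356.4,206.4),.012)
seg("pad",(302.3,172),(335.3,171.2),.04)
seg("blade",(191,168.6),(202.4,168.2),.035)
seg("handle",(202,233),(200.4,205),.038)
seg("curbL",(284.7,201),(284.2,172),.032)
seg("curbR",(355.3,198),(353.6,173),.032)
E
```

```text
lip [0.7049 0.0643] [ 0.7128 -0.1003] mid [ 0.7088 -0.018 ] len 0.1648 heading 2.76
deck [0.5186 0.101 ] [ 0.5267 -0.1339] mid [ 0.5227 -0.0165] len 0.235 heading 1.98
pad [0.6363 0.0418] [ 0.6385 -0.0645] mid [ 0.6374 -0.0113] len 0.1064 heading 1.19
blade [0.6496 0.4032] [0.6508 0.3661] mid [0.6502 0.3847] len 0.037 heading 1.82
handle [0.4411 0.362 ] [0.5308 0.3691] mid [0.4859 0.3656] len 0.0899 heading 94.53
curbL [0.5433 0.0989] [0.6378 0.1008] mid [0.5906 0.0999] len 0.0945 heading 91.19
curbR [ 0.5523 -0.1286] [ 0.6337 -0.1241] mid [ 0.593  -0.1264] len 0.0815 heading 93.19
```

Emit:
jog_arm --pt "1 -1 0 0 1" --pt "1 -1 0 0 1" --pt "1 -1 0 0 1" --pt "1 -1 0 0 1" --pt "1 -1 0 0 1" --pt "1 -1 0 0 1" --pt "1 -1 0 0 1" --pt "0.5 -1 0 0 1"

```text
clock: 1.85
tcp_pos: [0.4608, -0.4572, 0.2226]
ee_rot: [0.999, 0.039, 0.0, -0.0]
contact_force: [0.2, 0.1, 0.4]
width: 0.0878
finger_force: 0.0
```

Emit:
jog_arm --pt "0 -1 0 0 1" --pt "0 -1 0 0 1" --pt "0 -1 0 0 1" --pt "0 -1 0 0 1" --pt "0 -1 0 0 1" --pt "0 -1 0 0 1" --pt "0 -1 0 0 1" --pt "0 -1 0 0 1"

```text
clock: 2.65
tcp_pos: [0.4465, -0.2986, 0.2228]
ee_rot: [0.999, 0.038, 0.0, 0.0]
contact_force: [-0.2, 0.1, -0.4]
width: 0.0874
finger_force: 0.0
```

Emit:
jog_arm --pt "0 -1 0 0 1" --pt "0 -1 0 0 1" --pt "0 -1 0 0 1" --pt "0 -1 0 0 1" --pt "0 -1 0 0 1" --pt "0 -1 0 0 1" --pt "0 -1 0 0 1" --pt "0 -1 0 0 1"

```text
clock: 3.45
tcp_pos: [0.4344, -0.139, 0.2229]
ee_rot: [0.999, 0.038, 0.0, 0.0]
contact_force: [-0.1, -0.1, -0.9]
width: 0.0881
finger_force: 0.0
```

Emit:
jog_arm --pt "0 -1 0 0 1" --pt "0 -1 0 0 1" --pt "0 -1 0 0 1" --pt "0 -1 0 0 1" --pt "0 -1 0 0 1" --pt "0 -1 0 0 1" --pt "0 -1 0 0 1" --pt "0 -1 0 0 1"

```text
clock: 4.25
tcp_pos: [0.4222, 0.0206, 0.2229]
ee_rot: [0.999, 0.038, 0.0, 0.0]
contact_force: [-0.1, 0.9, -0.3]
width: 0.0876
finger_force: 0.0
```

Emit:
jog_arm --pt "0 -1 0 0 1" --pt "0 -1 0 0 1" --pt "0 -1 0 0 1" --pt "0 -1 0 0 1" --pt "0 -1 0 0 1" --pt "0 -1 0 0 1" --pt "0 -1 0 0 1" --pt "0 -1 0 0 1"

```text
clock: 5.05
tcp_pos: [0.41, 0.1802, 0.2229]
ee_rot: [0.999, 0.038, 0.0, 0.0]
contact_force: [0.5, 0.4, -0.9]
width: 0.0882
finger_force: 0.0
```

Emit:
jog_arm --pt "0.5 -1 0 0 1" --pt "0.5 -1 0 0 1" --pt "0.5 -1 0 0 1" --pt "0.5 -1 0 0 1" --pt "0.5 -1 0 0 1" --pt "0.4 -1 0 0 1" --pt "0.4 -1 0 0 1" --pt "0.4 -1 0 0 1"

```text
clock: 5.85
tcp_pos: [0.472, 0.3453, 0.2227]
ee_rot: [0.999, 0.038, 0.0, 0.0]
contact_force: [0.1, -0.2, -0.7]
width: 0.0876
finger_force: 0.0
```

Emit:
jog_arm --pt "0 -1 0 0 1" --pt "0 0 0 0 1" --pt "0 0 0 0 1"

```text
clock: 6.15
tcp_pos: [0.4699, 0.3642, 0.2225]
ee_rot: [0.999, 0.038, -0.0, 0.0]
contact_force: [-0.5, -0.5, 0.5]
width: 0.088
finger_force: 0.0
```

```bash
python3 - <<'E'
from h import *
s=get_state(); print(s["tcp_pos"],s["ee_rot"])
f=cam("wrist"); save(f,"w1"); P=cloud(f); im=f["pixels"]; hsv=cv2.cvtColor(im,cv2.COLOR_RGB2HSV); Z=P[...,2]
print(f["position"])
m=((hsv[...,0]<16)&(hsv[...,1]>130)&(Z>.028)&(Z<.05)).astype(np.uint8)
k,l,st,c=cv2.connectedComponentsWithStats(m); i=1+np.argmax(st[1:,4])
pts=P[l==i][:,:2].astype(np.float32); print(st[i],cv2.minAreaRect(pts),pts.mean(0),np.median(Z[l==i]))
m2=((Z>.025)&(Z<.05)&(P[...,1]>.3)&(P[...,1]<.43)&(P[...,0]<.7)&(P[...,0]>.4)); q=P[m2][:,:2].astype(np.float32); print(cv2.minAreaRect(q),q.min(0),q.max(0))
E
```

```text
[0.46986554 0.36421287 0.22246634] [ 9.99259800e-01  3.84671249e-02 -1.46541061e-04  3.33037776e-04]
[0.54743115 0.37060668 0.38333809]
[ 304  118   22   82 1573] ((0.48711350560188293, 0.3698533773422241), (0.08939161896705627, 0.021700764074921608), 6.1844162940979) [0.48882836 0.36998996] 0.03662376655430766
((0.54145348072052, 0.37585538625717163), (0.19993403553962708, 0.021993443369865417), 6.1513800621032715) [0.44239068 0.35558066] [0.64088583 0.39157364]
```

View pics/w1.png

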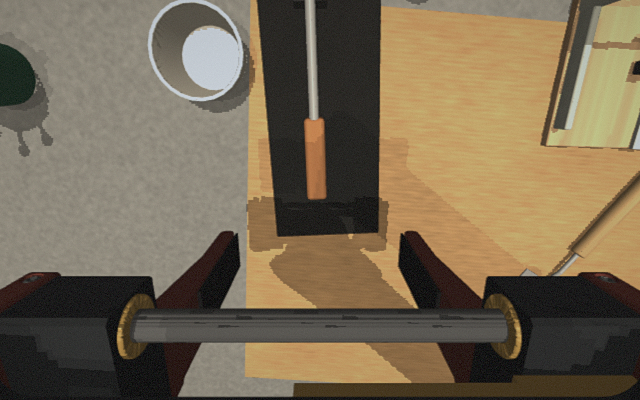

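The wrist view shows the hook's handle at (315,160) on the mat, with the rod running up to (310,0). The tub at (195,50) is clear. I'll correct the position and descend.

Emit:
jog_arm --pt "0.13 -0.2 1 -0.35 1" --pt "0 0 1 0 1" --pt "0 0 1 0 1" --pt "0 0 1 0 1" --pt "0 0 1 0 1" --pt "0 0 1 0 1" --pt "0 0 1 0 1" --pt "0 0 1 0 1"

```text
clock: 7.0
tcp_pos: [0.473, 0.367, 0.0621]
ee_rot: [0.999, 0.053, 0.0, 0.0]
contact_force: [0.7, -0.2, 0.2]
width: 0.0879
finger_force: 0.0
```

Emit:
jog_arm --pt "0 0 1 0 1" --pt "0 0 1 0 1" --pt "0 0 0.5 0 1" --pt "0 0 0 0 1"

```text
clock: 7.4
tcp_pos: [0.4719, 0.367, 0.0116]
ee_rot: [0.999, 0.053, -0.001, 0.001]
contact_force: [0.6, -0.2, 0.4]
width: 0.0879
finger_force: 0.0
```

Emit:
jog_arm --pt "0 0 0 0 -1" --pt "0 0 0 0 -1" --pt "0 0 0 0 -1" --pt "0 0 0 0 -1" --pt "0 0 0 0 -1" --pt "0 0 0 0 -1" --pt "0 0 0 0 -1" --force 40

```text
clock: 8.1
tcp_pos: [0.4722, 0.3687, 0.0127]
ee_rot: [0.999, 0.054, 0.0, 0.0]
contact_force: [-0.6, 0.2, 0.1]
width: 0.0353
finger_force: 0.0
```

Emit:
jog_arm --pt "0 0 0 0 -1" --pt "0 0 0 0 -1" --pt "0 0 0 0 -1" --pt "0 0 0 0 -1" --pt "0 0 0 0 -1"

```text
clock: 8.6
tcp_pos: [0.4722, 0.3687, 0.0126]
ee_rot: [0.999, 0.053, -0.0, 0.0]
contact_force: [0.5, -0.2, 0.5]
width: 0.0217
finger_force: 40.0
```

Emit:
jog_arm --pt "0 0 -0.5 0 -1" --pt "0 0 -1 0 -1" --pt "0 0 -1 0 -1" --pt "0 0 -1 0 -1" --pt "0 0 -1 0 -1" --pt "0 0 -0.5 0 -1" --pt "0 0 0 0 -1"

```text
clock: 9.3
tcp_pos: [0.4729, 0.3695, 0.1143]
ee_rot: [0.999, 0.053, 0.001, -0.001]
contact_force: [-0.3, 0.4, -1.6]
width: 0.0219
finger_force: 40.0
```

Emit:
jog_arm --pt "-0.75 0 0 0 -1" --pt "-0.75 0 0 0 -1" --pt "-0.75 0.5 0 0.28 -1" --pt "0 1 0 0.5 -1" --pt "0 1 0 0 -1" --pt "0 1 0 0 -1" --pt "0 1 0 0 -1" --pt "0 1 0 0 -1"

```text
clock: 10.1
tcp_pos: [0.4333, 0.2519, 0.1122]
ee_rot: [1.0, 0.019, -0.0, 0.0]
contact_force: [-0.0, -0.5, -1.7]
width: 0.022
finger_force: 40.0
```

Emit:
jog_arm --pt "0 1 0 0 -1" --pt "0 1 0 0 -1" --pt "0 1 0 0 -1" --pt "0 1 0 0 -1" --pt "0 1 0 0 -1" --pt "0 1 0 0 -1" --pt "0 1 0 0 -1" --pt "0 1 0 0 -1"

```text
clock: 10.9
tcp_pos: [0.4391, 0.0922, 0.1123]
ee_rot: [1.0, 0.018, -0.0, 0.0]
contact_force: [0.6, 0.7, -1.8]
width: 0.0218
finger_force: 40.0
```

Emit:
jog_arm --pt "0 1 0 0 -1" --pt "0 1 0 0 -1" --pt "0 1 0 0 -1" --pt "0 1 0 0 -1" --pt "0 1 0 0 -1" --pt "0 0.5 0 0 -1" --pt "0 0.2 0 0 -1" --pt "0 0 0 0 -1"

```text
clock: 11.7
tcp_pos: [0.4438, -0.0199, 0.1126]
ee_rot: [1.0, 0.019, -0.0, -0.0]
contact_force: [0.4, 1.1, -1.1]
width: 0.0212
finger_force: 40.0
```

```bash
python3 - <<'E'
from h import *
s=get_state(); print(s["tcp_pos"],s["ee_rot"],s["contact_force"])
f=cam("wrist"); save(f,"w2"); P=cloud(f); np.savez("w2.npz",P=P,im=f["pixels"]); print(f["position"])
E
```

```text
[ 0.44381942 -0.01992412  0.11255382] [ 9.99820414e-01  1.89508155e-02 -8.15500908e-05 -2.20039941e-05] [ 0.38129228  1.06883412 -1.06178501]
[ 0.52154224 -0.01667103  0.27343767]
```

View pics/w2.png

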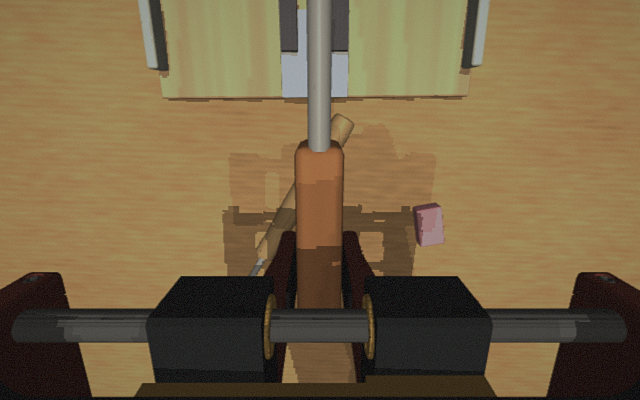

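The wrist view shows the hook held straight. The deck's front edge is at row 97 (cols 165–468) and the tote is out of view. I'll locate the lip with the fixed cameras instead.

```bash
python3 - <<'E'
from h import *
d=np.load("w2.npz"); P=d["P"]
def fit(pts,n):
    vx,vy,x,y=cv2.fitLine(pts.astype(np.float32),cv2.DIST_HUBER,0,.01,.01).ravel()
    if vy<0: vx,vy=-vx,-vy
    print(n,len(pts),"at y=-.016: x=",x+(-.016-y)*vx/vy,"heading",np.degrees(np.arctan2(-vx,vy)),pts.min(0).round(4),pts.max(0).round(4))
e=[]
for u in list(range(175,275,3))+list(range(355,460,3)):
    z=P[:130,u,2]; g=np.where(z>.008)[0]
    if len(g): e.append(P[g.max(),u,:2])
fit(np.array(e),"deck front")
row=P[60:90]; m=(row[...,2]>.008)&(row[...,2]<.016); print("deck y",row[m][:,1].min(),row[m][:,1].max())
m=(P[...,2]>.025)&(P[...,2]<.04)&(P[...,0]>.53)&(np.abs(P[...,1]+.015)>.08); q=P[m]; L=q[q[:,1]>0]; Rr=q[q[:,1]<0]; print("curb inner",L[:,1].min(),Rr[:,1].max() if len(Rr) else None, L.mean(0))
for n in("top","scene"):
    f=cam(n); C=cloud(f); hsv=cv2.cvtColor(f["pixels"],cv2.COLOR_RGB2HSV)
    V=hsv[...,2]; S=hsv[...,1]
    m=(C[...,0]>.685)&(C[...,0]<.74)&(C[...,1]>-.115)&(C[...,1]<.08)&(C[...,2]>.072)&(C[...,2]<.092)
    w=m&(S<90)&(V>110)
    print(n,m.sum(),w.sum(),np.median(C[w][:,2]) if w.any() else 0)
    if w.sum()>10:
        uv=np.argwhere(w); q=np.array([ray(f,u,v,.082)[:2] for v,u in uv]); fit(q,"lip "+n)
    p=(hsv[...,0]<15)&(S>140)&(C[...,0]>.6)&(C[...,0]<.68)&(abs(C[...,1]+.015)<.07)&(C[...,2]>.015)&(C[...,2]<.055)
    if p.sum()>5: fit(C[p][:,:2],"pad "+n); print(C[p][:,2].max())
    if n=="scene":
        c=cv2.resize(f["pixels"][170:300,180:340],None,fx=4.6,fy=4.6,interpolation=cv2.INTER_CUBIC); cv2.imwrite("pics/sc.png",cv2.convertScaleAbs(c[...,::-1],alpha=1.4))
E
```

```text
deck front 69 at y=-.016: x= 0.5258477 heading 2.5012805 [ 0.5208 -0.1244] [0.5303 0.096 ]
deck y -0.1320370728428238 0.10733322523733513
curb inner 0.09685921543981595 -0.11980672816830464 [0.56213274 0.10111119 0.02991061]
top 200 183 0.08231893601095419
lip top 183 at y=-.016: x= 0.7116165 heading 2.869606 [ 0.7053 -0.0999] [0.7375 0.0697]
pad top 37 at y=-.016: x= 0.6378399 heading 2.691372 [ 0.6336 -0.0605] [0.6429 0.0399]
0.048149543794937744
scene 217 161 0.08164299146707765
lip scene 161 at y=-.016: x= 0.71089005 heading 2.375913 [ 0.7038 -0.0974] [0.7195 0.072 ]
pad scene 41 at y=-.016: x= 0.6423364 heading 2.834082 [ 0.634  -0.0593] [0.6456 0.047 ]
0.0431103617150117
```

View pics/sc.png

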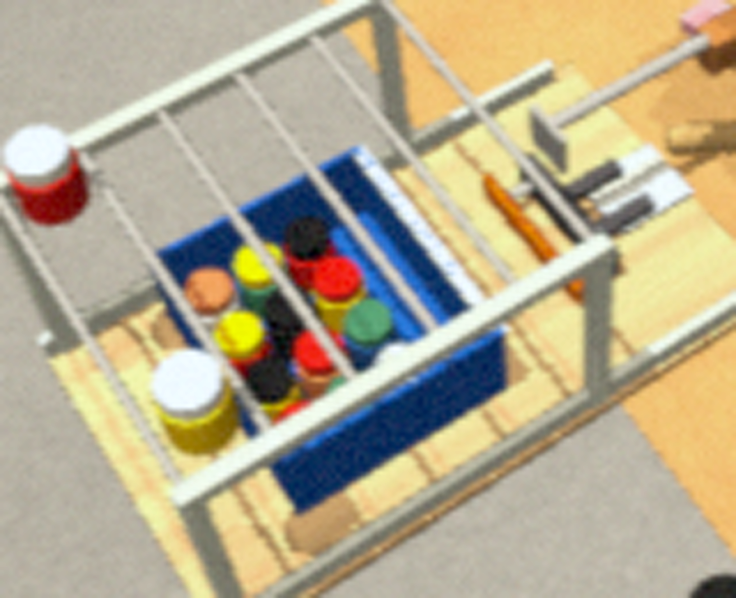

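The scene crop shows the tote square in the shelf, with its white lip from (360,150) to (480,300), the pad ahead of it, and the blade at (550,135) aimed at the lip's middle. I'll go in.

Emit:
jog_arm --pt "0.8 0.3 0 -0.07 -1" --pt "0.9 0 0 0 -1" --pt "0.9 0 0 0 -1" --pt "0.9 0 0 0 -1" --pt "0.9 0 0 0 -1" --pt "0.6 0 0 0 -1" --pt "0.3 0 0 0 -1" --pt "0 0 0 0 -1"

```text
clock: 12.65
tcp_pos: [0.5504, -0.0204, 0.1125]
ee_rot: [1.0, 0.023, -0.0, -0.0]
contact_force: [-0.3, 0.1, -1.2]
width: 0.0216
finger_force: 40.0
```

```bash
python3 - <<'E'
from h import *
f=cam("scene")
c=cv2.resize(f["pixels"][190:280,220:340],None,fx=6.5,fy=6.5,interpolation=cv2.INTER_CUBIC); cv2.imwrite("pics/sc2.png",cv2.convertScaleAbs(c[...,::-1],alpha=1.4))
print(get_state()["tcp_pos"])
E
```

```text
[ 0.54963079 -0.02069038  0.11242639]
```

View pics/sc2.png

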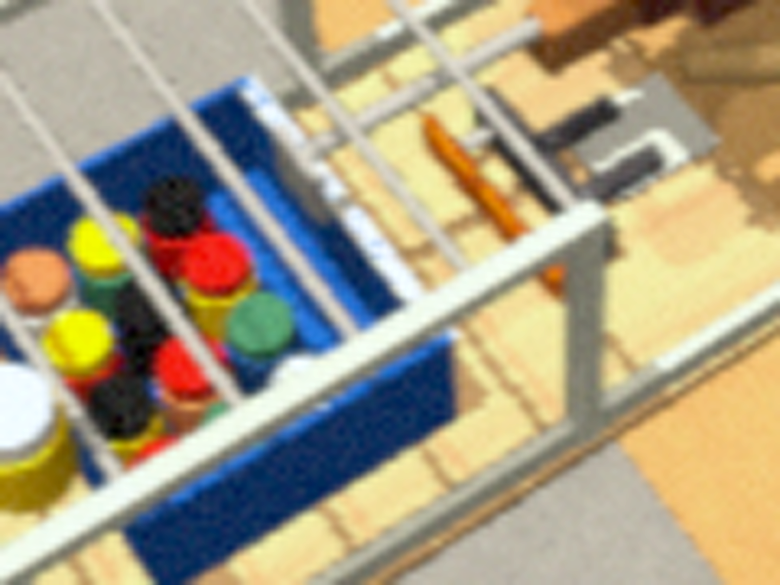

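```bash
python3 - <<'E'
from h import *
f=cam("scene"); C=cloud(f)
print(ray(f,220+322/6.5,190+218/6.5,.104))
m=(C[...,0]>.69)&(C[...,0]<.76)&(abs(C[...,1]+.015)<.03)&(C[...,2]>.098)&(C[...,2]<.16)
q=C[m]; uv=np.argwhere(m)
for a,b in zip(uv,q):print(a[::-1],b.round(3))
E
```

```text
[0.72834692 0.00259656 0.104     ]
[277 206] [ 0.691 -0.017  0.136]
[275 207] [ 0.697 -0.018  0.134]
[276 207] [ 0.696 -0.014  0.138]
[277 207] [ 0.694 -0.012  0.138]
[278 207] [ 0.69  -0.013  0.135]
[275 208] [ 0.701 -0.01   0.141]
[276 208] [ 0.696 -0.014  0.134]
[277 208] [ 0.694 -0.011  0.136]
[278 208] [ 0.693 -0.008  0.138]
[262 209] [ 0.731 -0.029  0.137]
[263 209] [ 0.729 -0.028  0.137]
[264 209] [ 0.727 -0.026  0.138]
[271 209] [ 0.71  -0.016  0.138]
[272 209] [ 0.707 -0.016  0.136]
[276 209] [ 0.698 -0.009  0.136]
[277 209] [ 0.695 -0.01   0.134]
[278 209] [ 0.691 -0.012  0.128]
[262 210] [ 0.731 -0.031  0.131]
[263 210] [ 0.73  -0.024  0.138]
[264 210] [ 0.727 -0.025  0.135]
[270 210] [ 0.714 -0.015  0.137]
[271 210] [ 0.712 -0.013  0.137]
[272 210] [ 0.709 -0.012  0.136]
[276 210] [ 0.699 -0.008  0.133]
[263 211] [ 0.731 -0.025  0.133]
[264 211] [ 0.729 -0.021  0.136]
[265 211] [ 0.727 -0.019  0.137]
[268 211] [ 0.721 -0.013  0.139]
[269 211] [ 0.718 -0.014  0.136]
[270 211] [ 0.715 -0.013  0.135]
[271 211] [ 0.713 -0.01   0.137]
[272 211] [ 0.711 -0.009  0.137]
[273 211]
[... 1600 characters left out ...]
8] [ 0.73  -0.005  0.122]
[268 218] [0.73  0.    0.129]
[269 218] [0.729 0.005 0.135]
[270 218] [0.725 0.004 0.131]
[266 219] [ 0.731 -0.012  0.111]
[267 219] [ 0.731 -0.005  0.119]
[268 219] [0.731 0.002 0.127]
[269 219] [0.728 0.003 0.127]
[270 219] [0.726 0.004 0.126]
[267 220] [ 0.729 -0.009  0.108]
[268 220] [0.73 0.   0.12]
[269 220] [0.729 0.004 0.123]
[270 220] [0.726 0.004 0.122]
[267 221] [ 0.73  -0.008  0.105]
[268 221] [ 0.73  -0.002  0.113]
[269 221] [0.73  0.004 0.12 ]
[270 221] [0.727 0.004 0.117]
[268 222] [ 0.73  -0.002  0.107]
[269 222] [0.73  0.003 0.114]
[270 222] [0.727 0.005 0.113]
[269 223] [0.73  0.003 0.108]
[270 223] [0.728 0.004 0.108]
[270 224] [0.728 0.004 0.103]
```

The blade is centred at x 0.728, y −0.0135, which is 10 mm clear behind the lip. Lowering now.

Emit:
jog_arm --pt "0 0 0.6 0 -1" --pt "0 0 0.6 0 -1" --pt "0 0 0.5 0 -1" --pt "0 0 0.3 0 -1" --pt "0 0 0.1 0 -1" --pt "0 0 0 0 -1"

```text
clock: 13.35
tcp_pos: [0.5499, -0.0209, 0.0702]
ee_rot: [1.0, 0.023, -0.0, -0.0]
contact_force: [0.3, -0.4, -2.8]
width: 0.0219
finger_force: 40.0
```

Emit:
jog_arm --pt "-0.2 0 0 0 -1" --pt "-0.15 0 0 0 -1" --pt "0 0 0 0 -1"

```text
clock: 13.65
tcp_pos: [0.5427, -0.0214, 0.071]
ee_rot: [1.0, 0.022, 0.0, 0.0]
contact_force: [-0.0, -0.3, -1.6]
width: 0.0223
finger_force: 40.0
```

Emit:
jog_arm --pt "-0.1 0 0 0 -1" --pt "-0.1 0 0 0 -1" --pt "-0.1 0 0 0 -1" --pt "-0.1 0 0 0 -1"

```text
clock: 14.05
tcp_pos: [0.5357, -0.0217, 0.0709]
ee_rot: [1.0, 0.022, 0.001, -0.0]
contact_force: [2.6, 0.3, -1.4]
width: 0.0218
finger_force: 40.0
```

Emit:
jog_arm --pt "-0.1 0 0.07 0 -1" --pt "-0.15 0 0 0 -1" --pt "-0.2 0 0 0 -1" --pt "-0.2 0 0 0 -1" --pt "-0.2 0 0 0 -1" --pt "-0.2 0 0 0 -1" --pt "-0.2 0 0 0 -1"

```text
clock: 14.75
tcp_pos: [0.5099, -0.0227, 0.0694]
ee_rot: [1.0, 0.023, 0.0, -0.0]
contact_force: [4.1, -0.6, 0.1]
width: 0.0221
finger_force: 40.0
```

```bash
cat > lip.py <<'E'
from h import *
s=get_state(); print(s["tcp_pos"],s["contact_force"])
for n in("top","scene"):
    f=cam(n); C=cloud(f); hsv=cv2.cvtColor(f["pixels"],cv2.COLOR_RGB2HSV); S=hsv[...,1]; V=hsv[...,2]
    for k,(x0,x1,y0,y1,z0,z1) in {"lip":(.62,.74,-.115,.08,.072,.092)}.items():
        w=(C[...,0]>x0)&(C[...,0]<x1)&(abs(C[...,1]+.0145)>.02)&(C[...,1]>y0)&(C[...,1]<y1)&(C[...,2]>z0)&(C[...,2]<z1)&(S<90)&(V>110)
        uv=np.argwhere(w).astype(int)
        if len(uv)>10:
            q=np.array([ray(f,u,v,.082)[:2] for v,u in uv],np.float32); vx,vy,x,y=cv2.fitLine(q,cv2.DIST_HUBER,0,.01,.01).ravel()
            print(n,k,len(q),"x@-.016",x+(-.016-y)*vx/vy,"head",np.degrees(np.arctan(-vx/vy)),"y",q.min(0)[1],q.max(0)[1])
    p=(hsv[...,0]<15)&(S>140)&(C[...,0]>.6)&(C[...,0]<.68)&(abs(C[...,1]+.015)<.07)&(C[...,2]>.015)&(C[...,2]<.055)
    if p.sum()>5: q=C[p]; print(n,"pad",len(q),np.median(q,0).round(4))
E
python3 lip.py
```

```text
[ 0.50990504 -0.02274966  0.0693569 ] [ 4.08365354 -0.57071836  0.09169108]
top lip 148 x@-.016 0.6824964 head 2.9175947 y -0.09984632 0.06968845
top pad 51 [ 0.6374 -0.0023  0.0384]
scene lip 78 x@-.016 0.67908126 head 2.5489624 y -0.09929157 0.06914009
scene pad 40 [ 0.6405 -0.0026  0.034 ]
```

Emit:
jog_arm --pt "-0.2 0 0 0 -1" --pt "-0.2 0 0 0 -1" --pt "-0.2 0 0 0 -1" --pt "-0.2 0 0 0 -1" --pt "-0.2 0 0 0 -1" --pt "-0.15 0 0 0 -1" --pt "-0.1 0 0 0 -1"

```text
clock: 15.55
tcp_pos: [0.4845, -0.024, 0.0692]
ee_rot: [1.0, 0.023, -0.0, 0.0]
contact_force: [3.1, 0.6, -2.3]
width: 0.0215
finger_force: 40.0
```

Emit:
jog_arm --pt "-0.05 0 0 0 -1" --pt "-0.05 0 0 0 -1" --pt "-0.05 0 0 0 -1"

```text
clock: 15.85
tcp_pos: [0.482, -0.0241, 0.0692]
ee_rot: [1.0, 0.023, -0.0, 0.0]
contact_force: [2.7, 0.2, -2.3]
width: 0.0223
finger_force: 40.0
```

```bash
python3 lip.py
```

```text
[ 0.48203426 -0.02405835  0.06919029] [ 2.73704489  0.16469032 -2.32742026]
top lip 156 x@-.016 0.6541334 head 2.7596602 y -0.102324836 0.06968845
top pad 93 [ 0.6393 -0.0055  0.0394]
scene lip 106 x@-.016 0.65406793 head 3.1228144 y -0.10117863 0.06318926
```

Emit:
jog_arm --pt "-0.05 0 0 0 -1" --pt "-0.05 0 0 0 -1" --pt "-0.05 0 0 0 -1" --pt "-0.05 0 0 0 -1"

```text
clock: 16.35
tcp_pos: [0.478, -0.0243, 0.0692]
ee_rot: [1.0, 0.023, -0.0, 0.0]
contact_force: [2.5, -0.2, -2.6]
width: 0.0216
finger_force: 40.0
```

Emit:
jog_arm --pt "-0.05 0 0 0 -1" --pt "-0.05 0 0 0 -1"

```text
clock: 16.55
tcp_pos: [0.476, -0.0244, 0.0692]
ee_rot: [1.0, 0.023, -0.0, 0.0]
contact_force: [2.0, 0.3, -1.7]
width: 0.0216
finger_force: 40.0
```

Emit:
jog_arm --pt "-0.05 0 0 0 -1"

```text
clock: 16.65
tcp_pos: [0.4751, -0.0244, 0.0692]
ee_rot: [1.0, 0.023, -0.0, 0.0]
contact_force: [2.5, -0.3, -3.0]
width: 0.0218
finger_force: 40.0
```

Emit:
jog_arm --pt "-0.05 0 0 0 -1"

```text
clock: 16.75
tcp_pos: [0.474, -0.0244, 0.0692]
ee_rot: [1.0, 0.023, -0.0, 0.0]
contact_force: [2.4, -0.0, -3.4]
width: 0.022
finger_force: 40.0
```

Emit:
jog_arm --pt "-0.05 0 0 0 -1"

```text
clock: 16.85
tcp_pos: [0.4731, -0.0245, 0.0693]
ee_rot: [1.0, 0.023, -0.0, 0.0]
contact_force: [3.4, 0.6, -2.8]
width: 0.0218
finger_force: 40.0
```

Emit:
jog_arm --pt "-0.05 0 0 0 -1"

```text
clock: 16.95
tcp_pos: [0.4725, -0.0245, 0.0694]
ee_rot: [1.0, 0.023, 0.0, -0.0]
contact_force: [4.2, 0.0, -2.6]
width: 0.0219
finger_force: 40.0
```

Emit:
jog_arm --pt "-0.05 0 0 0 -1"

```text
clock: 17.05
tcp_pos: [0.4717, -0.0245, 0.0694]
ee_rot: [1.0, 0.023, 0.001, -0.0]
contact_force: [4.8, 0.4, -4.4]
width: 0.0218
finger_force: 40.0
```

Emit:
jog_arm --pt "-0.05 0 0 0 -1"

```text
clock: 17.15
tcp_pos: [0.4707, -0.0245, 0.0694]
ee_rot: [1.0, 0.023, 0.001, -0.0]
contact_force: [5.5, -0.2, -3.0]
width: 0.022
finger_force: 40.0
```

Emit:
jog_arm --pt "-0.05 0 0 0 -1"

```text
clock: 17.25
tcp_pos: [0.4697, -0.0246, 0.0694]
ee_rot: [1.0, 0.023, 0.001, -0.0]
contact_force: [4.6, -0.1, -3.8]
width: 0.0219
finger_force: 40.0
```

Emit:
jog_arm --pt "0 0 0 0 -1" --pt "0 0 0 0 -1"

```text
clock: 17.45
tcp_pos: [0.4696, -0.0246, 0.0694]
ee_rot: [1.0, 0.023, 0.0, -0.0]
contact_force: [6.6, 0.2, -2.9]
width: 0.0216
finger_force: 40.0
```

```bash
python3 lip.py
```

```text
[ 0.46956036 -0.02461317  0.06939112] [ 6.58178015  0.19072911 -2.89001109]
top lip 154 x@-.016 0.6439929 head 1.0667365 y -0.102324836 0.06968845
top pad 81 [ 0.6355 -0.0023  0.0393]
scene lip 97 x@-.016 0.6413122 head 2.353578 y -0.101318054 0.041929573
```

Contact came at TCP x ≈ 0.4735 with ~2.5 N of drag. The pull is now ~6 N, so the pad is about 3.5–4 mm in. Next I'll unload the rod, ease off slowly and lift out.

Emit:
jog_arm --pt "0 0 -0.05 0 -1" --pt "0 0 -0.05 0 -1" --pt "0.02 0 0 0 -1" --pt "0.02 0 0 0 -1" --pt "0.02 0 0 0 -1" --pt "0.02 0 0 0 -1" --pt "0.02 0 0 0 -1" --pt "0.02 0 0 0 -1"

```text
clock: 18.35
tcp_pos: [0.471, -0.0246, 0.071]
ee_rot: [1.0, 0.023, -0.001, 0.0]
contact_force: [-0.8, 0.7, -1.6]
width: 0.0217
finger_force: 40.0
```

Emit:
jog_arm --pt "0.03 0 0 0 -1" --pt "0.03 0 0 0 -1" --pt "0.04 0 0 0 -1" --pt "0.05 0 0 0 -1" --pt "0.1 0 0 0 -1" --pt "0.1 0 0 0 -1" --pt "0.1 0 0 0 -1" --pt "0 0 0 0 -1"

```text
clock: 19.15
tcp_pos: [0.481, -0.0241, 0.0713]
ee_rot: [1.0, 0.023, 0.0, -0.0]
contact_force: [-0.1, 0.6, -0.6]
width: 0.0219
finger_force: 40.0
```

```bash
python3 lip.py
```

```text
[ 0.48098125 -0.02407385  0.07129057] [-0.14502499  0.58515636 -0.56688307]
top lip 143 x@-.016 0.6422136 head 2.9075336 y -0.102324836 0.06968845
top pad 80 [ 0.6354 -0.0023  0.0389]
scene lip 102 x@-.016 0.6417098 head 2.630112 y -0.101318054 0.041929573
```

Emit:
jog_arm --pt "0 0 -0.3 0 -1" --pt "0 0 -0.6 0 -1" --pt "0 0 -0.7 0 -1" --pt "0 0 -0.6 0 -1" --pt "0 0 0 0 -1"

```text
clock: 19.75
tcp_pos: [0.482, -0.0241, 0.1174]
ee_rot: [1.0, 0.022, 0.002, 0.0]
contact_force: [-0.1, 0.1, -1.6]
width: 0.0216
finger_force: 40.0
```

Emit:
jog_arm --pt "-0.6 0 0 0 -1" --pt "-0.9 0 0 0 -1" --pt "-0.6 0 0 0 -1" --pt "0 -0.8 0 0 -1" --pt "0 -1 0 0 -1" --pt "0 -1 0 0 -1" --pt "0 -1 0 0 -1" --pt "0 -1 0 0 -1"

```text
clock: 20.55
tcp_pos: [0.4332, 0.0703, 0.1149]
ee_rot: [1.0, 0.022, -0.0, 0.0]
contact_force: [-0.7, 0.3, -2.2]
width: 0.0219
finger_force: 40.0
```

Emit:
jog_arm --pt "0 -1 0 0 -1" --pt "0 -1 0 0 -1" --pt "0 -1 0 0 -1" --pt "0 -1 0 0 -1" --pt "0 -1 0 0 -1" --pt "0 -1 0 0 -1" --pt "0 -1 0 0 -1" --pt "0 -1 0 0 -1"

```text
clock: 21.35
tcp_pos: [0.4261, 0.2299, 0.1148]
ee_rot: [1.0, 0.023, -0.0, 0.0]
contact_force: [0.4, 0.2, -0.4]
width: 0.0219
finger_force: 40.0
```

Emit:
jog_arm --pt "0 -1 0 0 -1" --pt "0 -1 0 0 -1" --pt "0 -1 0 -0.4 -1" --pt "0 -1 0 -0.35 -1" --pt "0 -0.6 0 0 -1" --pt "0 0 0 0 -1"

```text
clock: 21.95
tcp_pos: [0.4207, 0.3236, 0.1153]
ee_rot: [0.998, 0.057, -0.0, -0.001]
contact_force: [0.0, -0.1, -0.9]
width: 0.022
finger_force: 40.0
```

Emit:
jog_arm --pt "0.7 -0.5 0 0.08 -1" --pt "0.7 -0.5 0 0 -1" --pt "0.7 -0.5 0 0 -1" --pt "0.7 -0.45 0 0 -1" --pt "0 0 0.8 0 -1" --pt "0 0 1 0 -1" --pt "0 0 1 0 -1" --pt "0 0 0.8 0 -1"

```text
clock: 22.75
tcp_pos: [0.4718, 0.364, 0.0408]
ee_rot: [0.999, 0.051, -0.001, 0.001]
contact_force: [-0.1, 0.8, -1.7]
width: 0.0217
finger_force: 40.0
```

Emit:
jog_arm --pt "0 0 0.6 0 -1" --pt "0 0 0.4 0 -1" --pt "0 0 0.2 0 -1" --pt "0 0 0.1 0 -1" --pt "0 0 0 0 -1" --pt "0 0 0 0 -1"

```text
clock: 23.35
tcp_pos: [0.4734, 0.3665, 0.0179]
ee_rot: [0.999, 0.052, 0.0, -0.0]
contact_force: [-0.1, 0.5, -0.9]
width: 0.0215
finger_force: 40.0
```

Emit:
jog_arm --pt "0 0 0.1 0 -1" --pt "0 0 0.08 0 -1" --pt "0 0 0 0 -1"

```text
clock: 23.65
tcp_pos: [0.4732, 0.3664, 0.0138]
ee_rot: [0.999, 0.052, 0.0, -0.0]
contact_force: [-1.0, 0.3, 0.5]
width: 0.0217
finger_force: 40.0
```

Emit:
jog_arm --pt "0 0 0.05 0 -1" --pt "0 0 0 0 -1"

```text
clock: 23.85
tcp_pos: [0.4732, 0.3664, 0.0129]
ee_rot: [0.999, 0.052, 0.0, -0.0]
contact_force: [-1.3, -0.4, 1.4]
width: 0.0219
finger_force: 40.0
```

Emit:
jog_arm --pt "0 0 0 0 -0.3" --pt "0 0 0 0 0" --pt "0 0 0 0 0.4" --pt "0 0 0 0 0.8" --pt "0 0 0 0 0.8" --pt "0 0 0 0 0.8"

```text
clock: 24.45
tcp_pos: [0.473, 0.3662, 0.0126]
ee_rot: [0.999, 0.052, -0.0, 0.0]
contact_force: [-0.3, -0.1, 0.8]
width: 0.0661
finger_force: 0.0
```

Emit:
jog_arm --pt "0 0 -0.3 0 0.8" --pt "0 0 -0.7 0 0.8" --pt "0 0 -1 0 0.8" --pt "0 0 -1 0 0.8" --pt "0 0 -1 0 0.8" --pt "0 0 -1 0 0.8" --pt "0 0 -1 0 0.8" --pt "0 0 -1 0 0.8"

```text
clock: 25.25
tcp_pos: [0.473, 0.3664, 0.1549]
ee_rot: [0.999, 0.052, 0.001, -0.0]
contact_force: [1.1, 0.1, -0.3]
width: 0.0791
finger_force: 0.0
```

Emit:
jog_arm --pt "0 0 -1 0 0.8" --pt "0 0 -1 0 0.8" --pt "-0.5 0 0 0 0.8" --pt "-0.5 0 0 0 0.8" --pt "0 0 0 0 0.8"

```text
clock: 25.75
tcp_pos: [0.4506, 0.3638, 0.192]
ee_rot: [0.999, 0.053, -0.001, 0.001]
contact_force: [0.6, -0.0, 0.5]
width: 0.0793
finger_force: 0.0
```

```bash
python3 lip.py; python3 - <<'E'
from h import *
f=cam("scene"); g=cam("top")
a=cv2.resize(f["pixels"][165:375,180:470],None,fx=2,fy=2,interpolation=cv2.INTER_CUBIC)
b=cv2.resize(g["pixels"][100:200,275:365],None,fx=2.3,fy=2.3,interpolation=cv2.INTER_CUBIC)
c=np.zeros((420,800,3),np.uint8); c[:a.shape[0],:a.shape[1]]=a; c[:b.shape[0],585:585+b.shape[1]]=b
cv2.imwrite("pics/end.png",cv2.convertScaleAbs(c[...,::-1],alpha=1.4))
E
```

```text
[0.45063251 0.36376601 0.19199846] [ 0.63759053 -0.03188633  0.46818866]
top lip 143 x@-.016 0.6427336 head 1.2666149 y -0.102390364 0.06968845
top pad 89 [ 0.6356 -0.0119  0.0388]
scene lip 103 x@-.016 0.6415448 head 3.1921 y -0.101318054 0.041929573
```

View pics/end.png

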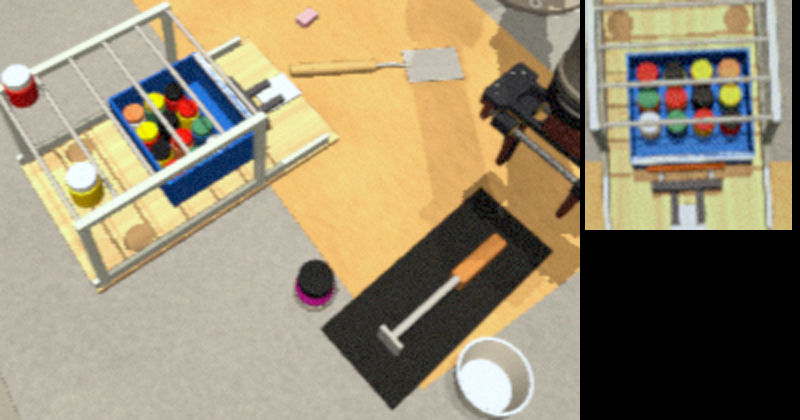

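The final view shows the hook blade down on its mat (blade at (390,340)), the tote square against the pad (right inset, row ~165), and the other objects where they stood.

```bash
python3 -c "
from rig import hand_in
print(hand_in())"
```

```text
the job is handed in; nothing more can be done
None
```

I've handed the job in: with only the hook, I dragged the tote until its front pressed the pad an estimated 3.5–4 mm in, left it square against the pad, and laid the hook blade down on its mat, with nothing else seen to move.

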